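# Open the filter cover of the bench dust extractor

### The arm

A 6-joint arm with a two-finger parallel gripper is mounted at the origin on the work surface. World frame = base frame: x ahead of the robot, y to its left, z up, the work surface at z = 0. Lengths are in m, angles in rad, forces in N, time in s.
With the tool pointing down it reaches from about 0.35 to 0.85 m from the base axis. Payload 8.1 kg.
Tool frame: the origin (TCP) lies between the finger pads; the fingertips stand nose_length ahead of it and the grasp point (between the pads) lies 2 mm behind it (nose_length is the distance from the TCP to the fingertips, in m); z points along the fingers, x is the direction in which the jaws open and shut, and the axes are right-handed (so a half turn about z gives the same grasp; the last joint's range is limited). The gripper opens to 93 mm and grips with 3 to 60 N. Pads are 15 mm wide; open, the fingers measure 128 mm over their backs; the gripper's body (75 mm by 188 mm) begins 65 mm behind the grasp point.
Start: joints at [1.213, 0.13, 1.488, -0, 1.523, -0.085], TCP at [0.162, 0.578, 0.236] pointing down, gripper open.
Joint ranges: [-2.96, 2.96], [-0.89, 2.26], [0.02, 2.5], [-1.34, 4.48], [0, 2.73], [-2.66, 2.66]. Speed limits (rad/s): [2.39, 2.39, 2.79, 3.14, 3.14, 3.14].

### API

Orientations are given as a rotation vector (axis times angle).
In Python, from plant import * gives the robot as it stands.
- The arm moves only by the tool carry_out, never from a script. Its argument "steps" is a list of rows, each an object with "xyz": the shift along the world's x, y, z in cm, a list of three; "rot": the turn, a rotation vector about the world's x, y, z in degrees, a list of three. In form: [{"xyz": [tx, ty, tz], "rot": [rx, ry, rz]}, ...]. A call has 1 to 10 rows; each row is the pose to reach, as a shift and turn from the pose commanded when the call began; what a row does not reach only later rows make up. A row lasts 1/10 s, in which the tool goes at most 50 mm and 8.59 degrees, less where a joint would pass 70% of its speed; a pose out of reach is approached as far as the arm can. A call with a gripper value outside its range is refused whole. "grip" is the opening, from 0 (shut) to 1 (fully open), set as the call begins (left out, the last holds). The fingers move at their own pace and stop on an object; "force" is the grip in N (left out, the last holds). Time passes only in rows, so rows that repeat a pose let the fingers close. It gives the time, the measured TCP pose, the force and the opening at its end, in the units of the state.
- read_state(): the state, without advancing time (a new reading comes with each control period).
- read_camera(name): name is "side" or "top" or "wrist"; returns the picture (400x640x3 uint8, red, green, blue); there is no depth.
- calibration(name): a dict with "fov_y" (degrees; the focal length in pixels is half the picture's height over the tangent of half this angle, whatever the lens; pixels are square), "cx", "cy" (the principal point, pixels), "xyz" and "attitude" of the camera in the world. Camera axes: x right, y down, z forward; pixel columns grow to the right and rows downward; lengths in m; the calibration is good to about 2 mm. A picture is of the moment at which its call begins: read the wrist's pose just before it. calibration takes no time and is no camera call; for the wrist camera it gives the pose at the moment of the call.
- close_job(): hands the job in, once; it reports no verdict.
The state is a dict: "t": time; "q": joint angles; "dq": joint speeds; "joint_torque": joint torques, N m; "tool_pos": TCP position; "orientation": TCP orientation; "force": force on the tool from outside, world axes, zero at the start; "wrist_torque": the same for the moment, N m; "opening": finger opening in m.
Only numpy, scipy, OpenCV 4.12 (cv2) and the standard library are available. Lean on these libraries where they do the work, as an engineer would, in place of code of your own. Each camera call takes 0.05 s, during which the arm holds its last target.

### The job

Open the filter cover of the small dust extractor for a filter check: press the red snap tab fully in, so that it lets go of the blue cover, then push the cover along its guides, away from the red front panel, until the filter well is completely uncovered. Leave the cover lying flat on top of the extractor between its guides, not hanging over the far end; it must only be pushed, never lifted, and the things standing around must be left where they are.

Things in the scene. Friction and masses are not known exactly. Their poses are not given: they have to be found in the camera images.
- extractor: Dust extractor, fixed: white box 240 long (its x), 170 wide (its y), deck 60 mm high. Red front panel with knob at its -x end, black hose stub at its +x end; yaw varies. Origin: centre of the underside, z up; x points from red panel to hose stub, the way the cover opens. Grey guides 5 mm high along x, inner faces at y = +-51.5 mm; back stop 6 mm high behind the closed cover.
- cover: Loose blue plate 90 (x) x 100 (y) x 6 mm, 0.1 to 0.2 kg, on the deck between the guides. Origin: centre of its underside; closed it is at (-55, 0, 60) mm of the extractor, within 1 mm, with the same axes. A notch in its right (-y) edge takes the tab's tongue, which blocks it until the tab is in; then 1 to 2 N slides it.
- rib (a point): Push point of the cover: middle of the upper edge of its black rib, on the face towards the red panel; at cover (14, 0, 22) mm. The rib is 12 (x) x 56 (y) mm and stands 16 mm above the plate; the plate behind it is bare.
- well (a point): Middle of the filter well's mouth, at (-57, 0, 60) mm of the extractor: a pit 62 (x) x 70 (y) mm, 30 deep, with a yellow pleated filter, hidden by the closed cover. It is completely uncovered once the cover has slid 74 mm or more.
- deck_end (a point): Far end of the deck, on its middle line, at (120, 0, 60) mm of the extractor. Nothing stops the cover there: slid 130 mm from closed, its leading edge is level with this end.
- tab (a joint): Red snap tab on the right (-y) shoulder of the extractor: how far it is pressed straight down, m; 0 = out (starts 0 to 0.0015), 0.010 = fully in. About 6 N moves it; no spring, it stays where it is left. The cover is free from 0.008 on.
- tab_top (a point): Centre of the top face of the red tab (28 mm along extractor x, 22 mm along y), at (-55, -71.5, 78) mm of the extractor when out, 10 mm lower when fully in. The guide beside it is 65 mm high, the cover plate 66 mm.
- wax_jar: small amber glass jar with metal cap, 48 dia x 50 high, bystander near the extractor; sizes in mm; origin at the centre of its underside
- spare_filter: spare filter cartridge, flat 64 x 70 x 14, grey with yellow pleats, bystander near the extractor; sizes in mm; origin at the centre of its underside
- brush: cleaning brush 150 long lying on the bench to the right of the extractor, bystander; sizes in mm; origin at the centre of its underside
- spray_can: aluminium can 52 dia x 140 high, bystander; sizes in mm; origin at the centre of its underside
- mug: white mug 72 dia x 85 high, bystander; sizes in mm; origin at the centre of its underside
- glue_bottle: white glue bottle with orange cap, 36 dia x 90 high, bystander; sizes in mm; origin at the centre of its underside
- earmould: flesh-coloured earmould 28 dia x 28 high standing on a fixed aluminium plate, bystander; sizes in mm; origin at the centre of its underside
Mind the look-alikes: they are no part of the job. What is meant by the cover is not white, and is the smaller of those in its own colour.

How it is judged:
On the way, in this order (a step that is already met when the one before it is completed fails the run):
1. the red tab is pressed in (8 mm or more) while the cover is still on its seat (value of joint tab above 0.008 m and x of cover in the frame of extractor below -0.048 m), for 0.1 s.
2. the cover is pushed along its guides until the filter well is uncovered (x of cover in the frame of extractor above 0.018 m), for 0.1 s.
At the end, for the whole second after the job is handed in: The cover lies at rest, flat (within 0.06 rad and 3 mm of deck height) on the extractor and straight between its guides (8 mm, 0.1 rad), 73 to 137 mm from its closed place: the filter well is uncovered and at most about 7 mm of the cover hangs over the far end. The tab is still in (7 mm or more) (x of cover in the frame of extractor between 0.018 and 0.082 m and y of cover in the frame of extractor between -0.008 and 0.008 m and z of cover in the frame of extractor between 0.057 and 0.063 m and angle between cover's own z axis and vertical below 0.06 rad and angle between the x axis of cover and the x axis of extractor, either way round below 0.1 rad and value of joint tab above 0.007 m and linear speed of cover below 0.01 m/s); the robot touches nothing.
It fails at once if the cover is lifted (more than 10 mm above the deck) or tipped (more than 0.2 rad) (z of cover in the frame of extractor above 0.07 m or angle between cover's own z axis and vertical above 0.2 rad).
It fails at once if the cover is pushed off the extractor (z of cover in the frame of extractor below 0.05 m).
It fails at once if a bystander is moved more than 20 mm (distance of any of wax_jar, spare_filter, brush, spray_can, mug, glue_bottle, earmould from where it was at the start of the episode above 0.02 m).
It also fails if it takes over 42 s, if anything falls off the work surface, if the arm or the gripper's body presses on something with over 40 N, if the wrist force passes 120 N, or if a joint passes its speed limit or range.

## Working session

There is one attempt and no reset: what is moved stays moved. The work goes in short steps, Python scripts to look and compute and a tool call to move; the robot and the scene stay as the last step left them, time stands still between calls to the robot, and variables do not carry over. Pictures are saved under pics/ and viewed, and the job is handed in when it is done.

Besides the shell and the picture viewer there is one more tool, called after "Emit:" as name([rows], argument=value, ...), one row to a line, values as JSON. carry_out: Moves the arm, as the interface text tells. Its arguments: {"type":"object","properties":{"steps":{"type":"array","items":{"type":"object","properties":{"xyz":{"type":"array","items":{"type":"number"}},"rot":{"type":"array","items":{"type":"number"}}}}},"grip":{"type":"number"},"force":{"type":"number"}},"required":["steps"]}

```bash
mkdir -p pics; ls; python3 - <<'E'
from plant import *
import cv2
s=read_state();print(s)
for n in("top","side"):
    c=calibration(n);print(n,c)
    cv2.imwrite(f"pics/{n}0.png",read_camera(n)[:,:,::-1])
E
```

```text
pics
{'t': 0.0, 'q': array([ 1.21259288e+00,  1.31124027e-01,  1.48927864e+00,  5.39622205e-06,
        1.52300122e+00, -8.54000226e-02]), 'dq': array([-0.00053814,  0.00059822,  0.00114885, -0.0001122 ,  0.0005703 ,
       -0.00037446]), 'joint_torque': array([ 8.94299192e-04, -5.59839928e+01, -4.91758704e+01,  7.68381846e-02,
        3.53535824e-02, -1.88635508e-04]), 'tool_pos': array([0.1614466 , 0.57731231, 0.23460996]), 'orientation': array([ 2.50211000e+00,  1.89815542e+00, -2.40883718e-03]), 'force': array([0.14940377, 0.17430825, 0.21701252]), 'wrist_torque': array([-0.00990821, -0.02839903,  0.01663444]), 'opening': 0.09240543976851599}
top {'fov_y': 46.77709324963084, 'cx': 330.230012993773, 'cy': 199.35765087098923, 'xyz': array([ 0.4471791 , -0.00133253,  1.32207699]), 'attitude': array([-2.15684258,  2.20233286, -0.09353651])}
side {'fov_y': 47.08491158284596, 'cx': 318.75647411898285, 'cy': 202.55245490777503, 'xyz': array([ 0.12566505, -0.57887021,  0.95133899]), 'attitude': array([-2.32205874,  0.84088087, -0.28070127])}
```

View pics/top0.png

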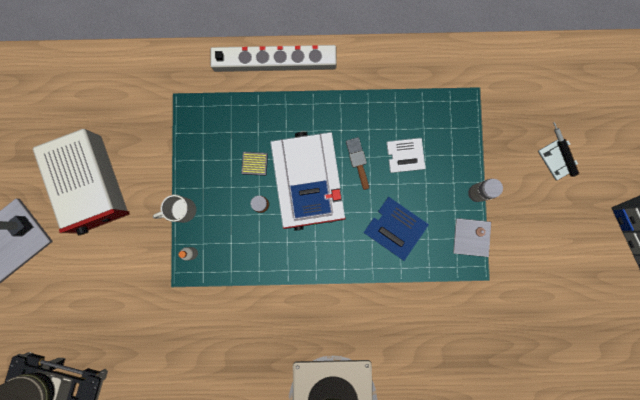

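View pics/side0.png

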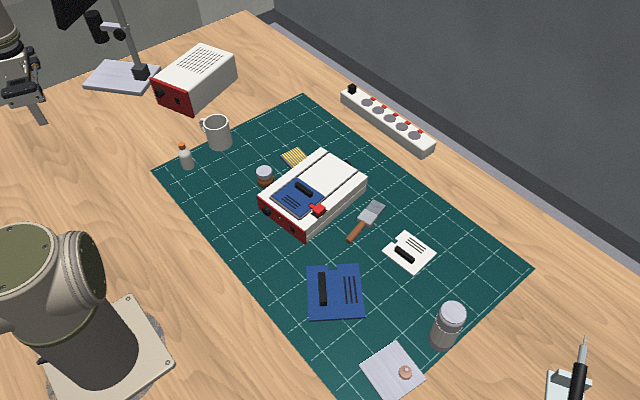

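The blue cover sits on the extractor at top (310,200). The look-alikes are a larger blue plate on the mat at (396,228) and a white plate at (406,155). The one in the extractor is the smaller blue one, so I'll enlarge it to confirm.

```bash
python3 - <<'E'
import cv2
a=cv2.imread("pics/top0.png")[120:240,230:390]
cv2.imwrite("pics/topc.png",cv2.resize(a,None,fx=5,fy=5,interpolation=cv2.INTER_CUBIC))
a=cv2.imread("pics/side0.png")[140:250,240:390]
cv2.imwrite("pics/sidec.png",cv2.resize(a,None,fx=5,fy=5,interpolation=cv2.INTER_CUBIC))
E
```

```text
(no output)
```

View pics/topc.png

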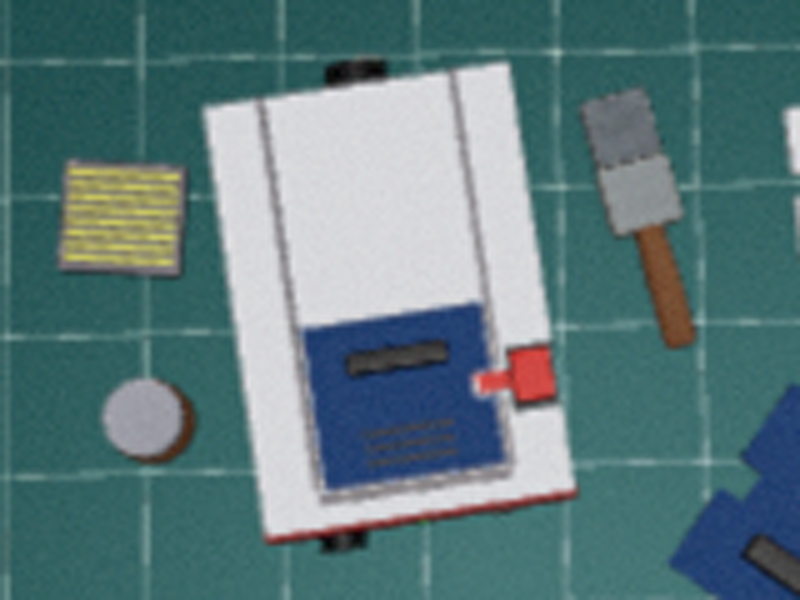

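View pics/sidec.png

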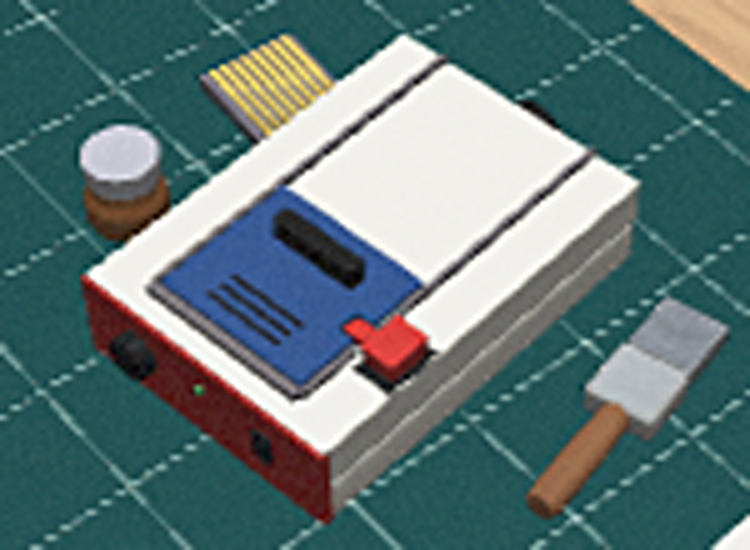

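The crops confirm it: the smaller blue plate has a black rib, lies between the guides, and has the red tongue in its notch. Next I'll fit the extractor pose from both views.

```bash
cat > h.py <<'E'
import numpy as np, cv2
from scipy.spatial.transform import Rotation as R
from scipy.optimize import least_squares
def proj(c,P):
    P=np.atleast_2d(P); p=(P-c['xyz'])@R.from_rotvec(c['attitude']).as_matrix()
    f=200/np.tan(np.radians(c['fov_y']/2))
    return np.c_[c['cx']+f*p[:,0]/p[:,2], c['cy']+f*p[:,1]/p[:,2]]
def ext(v,P):  # x,y,yaw extractor->world
    P=np.atleast_2d(P).astype(float); c,s=np.cos(v[2]),np.sin(v[2])
    return np.c_[v[0]+c*P[:,0]-s*P[:,1], v[1]+s*P[:,0]+c*P[:,1], P[:,2]]
E
python3 - <<'E'
from plant import *
from h import *
D=[[.12,.085,.06],[.12,-.085,.06],[-.12,-.085,.06],[-.12,.085,.06]]
cu=lambda l,o:(np.array(l)+.5)/5-.5+np.array(o)
T=cu([(205,104),(510,63),(577,493),(267,540)],(230,120))
S=cu([(405,35),(638,185),(330,455),(83,278)],(240,140))
ct,cs=calibration('top'),calibration('side')
f=lambda v,m:np.r_[(proj(ct,ext(v,D))-T).ravel()*(m&1),(proj(cs,ext(v,D))-S).ravel()*(m>>1)]
for m in(1,2,3):
    r=least_squares(f,[.6,.06,.1],args=(m,)); print(m,r.x,np.round(r.fun,1))
v=r.x
np.save('v.npy',v)
print('tab',ext(v,[-.055,-.0715,.078]),'rib',ext(v,[-.041,0,.082]))
print(proj(ct,ext(v,[[-.055,-.0715,.078],[-.041,0,.082]]))*5-np.array([1150,600]),proj(cs,ext(v,[[-.055,-.0715,.078],[-.041,0,.082]]))*5-np.array([1200,700]))
E
```

```text
1 [0.60962934 0.05606641 0.12748795] [ 0.3  0.8  0.   0.1 -0.3 -0.3 -0.  -0.5  0.   0.   0.  -0.  -0.   0.
  0.  -0. ]
2 [0.60911333 0.05585335 0.13943535] [-0.   0.  -0.  -0.   0.  -0.   0.  -0.  -0.5  0.1  0.4 -0.4 -0.7  0.3
  0.8 -0. ]
3 [0.60940397 0.05598973 0.13306182] [ 0.1  1.1 -0.2  0.  -0.1 -0.5  0.3 -0.3 -0.1  0.   0.5 -0.2 -1.   0.2
  0.8 -0.4]
tab [[ 0.56437603 -0.02217506  0.078     ]] rib [[0.5687664  0.05055028 0.082     ]]
[[532.23499183 372.25882971]
 [397.21860259 366.24437415]] [[393.84985514 337.83222988]
 [308.97351973 243.18123002]]
```

```bash
python3 - <<'E'
import plant
print([n for n in dir(plant) if n[0]!='_'])
from plant import *
print(globals().get('nose_length'))
from h import *
v=np.load('v.npy');s=read_state()
M=R.from_rotvec(s['orientation']).as_matrix();print(M.round(3))
print('jaw yaw',np.degrees(np.arctan2(M[1,0],M[0,0])),'want ext y',np.degrees(v[2])+90,'v',v, s['t'])
E
```

```text
['IKError', 'calibration', 'close_job', 'nose_length', 'read_camera', 'read_state']
0.017
[[ 0.269  0.963 -0.001]
 [ 0.963 -0.269 -0.002]
 [-0.002 -0.    -1.   ]]
jaw yaw 74.37081524712288 want ext y 97.62388064400491 v [0.60940397 0.05598973 0.13306182] 0.1
```

Emit:
carry_out([
  {"xyz":[4,-6,0],"rot":[0,0,3]},
  {"xyz":[7,-10,0],"rot":[0,0,6]},
  {"xyz":[10,-15,0],"rot":[0,0,9]},
  {"xyz":[13,-19,0],"rot":[0,0,12]},
  {"xyz":[16,-23.5,0],"rot":[0,0,15]},
  {"xyz":[18.5,-27.5,0],"rot":[0,0,18]},
  {"xyz":[21,-31.5,0],"rot":[0,0,21]},
  {"xyz":[24,-35.5,0],"rot":[0,0,23.3]},
  {"xyz":[26.5,-39.5,0],"rot":[0,0,23.3]},
  {"xyz":[29,-43.5,0],"rot":[0,0,23.3]},
], grip=0, force=20)

```text
t: 1.1
tool_pos: [0.4399, 0.1602, 0.2354]
orientation: [-2.068, -2.365, -0.0]
force: [0.3, 0.3, 0.2]
opening: 0.0177
```

Emit:
carry_out([
  {"xyz":[2.8,-4,0],"rot":[0,0,0]},
  {"xyz":[5.5,-8,0],"rot":[0,0,0]},
  {"xyz":[8,-12,0],"rot":[0,0,0]},
  {"xyz":[10.5,-15.5,0],"rot":[0,0,0]},
  {"xyz":[11.3,-16.6,-2],"rot":[0,0,0]},
  {"xyz":[11.3,-16.6,-5],"rot":[0,0,0]},
  {"xyz":[11.3,-16.6,-8],"rot":[0,0,0]},
  {"xyz":[11.3,-16.6,-10.5],"rot":[0,0,0]},
  {"xyz":[11.3,-16.6,-10.5],"rot":[0,0,0]},
  {"xyz":[11.3,-16.6,-10.5],"rot":[0,0,0]},
])

```text
t: 2.1
tool_pos: [0.5519, -0.0038, 0.1306]
orientation: [-2.067, -2.364, 0.001]
force: [0.5, -0.7, 0.7]
opening: 0.0005
```

```bash
python3 - <<'E'
from plant import *
from h import *
v=np.load('v.npy');s=read_state()
M=R.from_rotvec(s['orientation']).as_matrix();print(s['t'],s['tool_pos'],s['force'],s['opening'],np.degrees(np.arctan2(M[1,0],M[0,0])),M[:,2])
print('want',ext(v,[-.055,-.073,.125]))
print(np.round(R.from_rotvec([0,0,-v[2]]).apply(s['tool_pos']-[v[0],v[1],0]),4))
a=read_camera('side')[100:260,220:420,::-1];cv2.imwrite("pics/s1.png",cv2.resize(a,None,fx=4,fy=3.7))
a=read_camera('wrist')[:,:,::-1];cv2.imwrite("pics/w1.png",a)
E
```

```text
2.1 [ 0.55191022 -0.00376235  0.13057333] [ 0.50739317 -0.72052765  0.67704997] 0.0004856296095201773 97.67162904496476 [-1.42146278e-03  1.35588211e-04 -9.99998981e-01]
want [[ 0.56457503 -0.0236618   0.125     ]]
[-0.0649 -0.0516  0.1306]
```

Emit:
carry_out([
  {"xyz":[1.27,-1.99,0],"rot":[0,0,0]},
  {"xyz":[1.27,-1.99,-1],"rot":[0,0,0]},
  {"xyz":[1.27,-1.99,-1.5],"rot":[0,0,0]},
  {"xyz":[1.27,-1.99,-1.5],"rot":[0,0,0]},
])

```text
t: 2.6
tool_pos: [0.5642, -0.0232, 0.1149]
orientation: [-2.067, -2.364, 0.001]
force: [-0.7, 0.4, 0.1]
opening: 0.0003
```

```bash
python3 - <<'E'
from plant import *
from h import *
v=np.load('v.npy');s=read_state()
print(s['t'],s['tool_pos'],s['force'])
print(np.round(R.from_rotvec([0,0,-v[2]]).apply(s['tool_pos']-[v[0],v[1],0]),4))
a=read_camera('side')[100:260,220:420,::-1];cv2.imwrite("pics/s2.png",cv2.resize(a,None,fx=4,fy=3.7))
a=read_camera('wrist')[:,:,::-1];cv2.imwrite("pics/w2.png",a)
E
```

```text
2.6 [ 0.56420967 -0.02320851  0.1148678 ] [-0.66978476  0.40062589  0.05175472]
[-0.0553 -0.0725  0.1149]
```

View pics/s2.png

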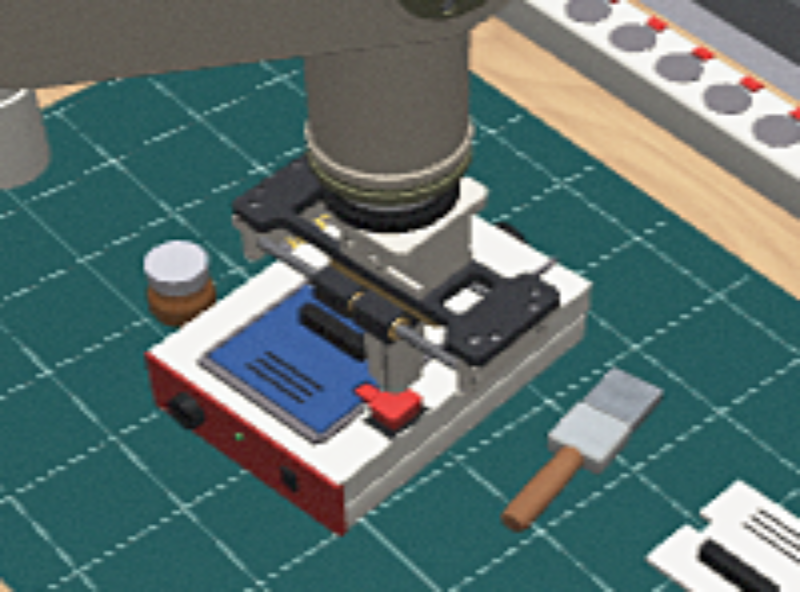

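View pics/w2.png

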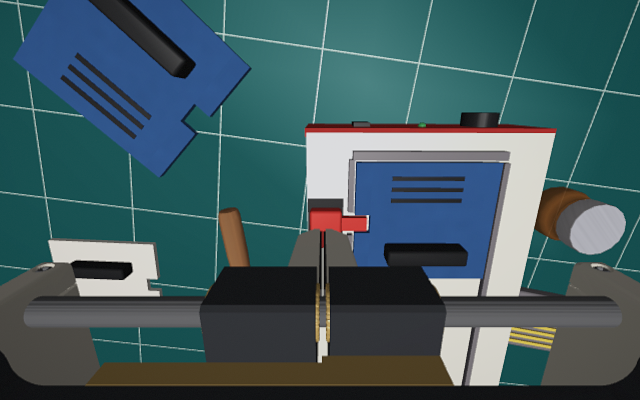

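The closed fingertips (wrist 323,235) sit over the red tab, about 20 mm above it. Lowering now.

Emit:
carry_out([
  {"xyz":[0,0,-0.8],"rot":[0,0,0]},
  {"xyz":[0,0,-1.4],"rot":[0,0,0]},
  {"xyz":[0,0,-1.7],"rot":[0,0,0]},
  {"xyz":[0,0,-2.0],"rot":[0,0,0]},
  {"xyz":[0,0,-2.2],"rot":[0,0,0]},
  {"xyz":[0,0,-2.4],"rot":[0,0,0]},
  {"xyz":[0,0,-2.4],"rot":[0,0,0]},
])

```text
t: 3.4
tool_pos: [0.565, -0.0237, 0.0917]
orientation: [-2.068, -2.365, -0.0]
force: [0.4, -0.5, -0.1]
opening: 0.0005
```

Emit:
carry_out([
  {"xyz":[0,0,-0.15],"rot":[0,0,0]},
  {"xyz":[0,0,-0.3],"rot":[0,0,0]},
])

```text
t: 3.6
tool_pos: [0.5651, -0.0237, 0.0892]
orientation: [2.068, 2.365, 0.0]
force: [-2.9, 0.4, 6.4]
opening: 0.0004
```

```bash
python3 - <<'E'
from plant import *
from h import *
s=read_state()
print(s['t'],s['tool_pos'],s['force'])
a=read_camera('side')[170:240,290:370,::-1];cv2.imwrite("pics/s3.png",cv2.resize(a,None,fx=8,fy=8))
a=read_camera('wrist')[150:320,230:430,::-1];cv2.imwrite("pics/w3.png",cv2.resize(a,None,fx=3,fy=3))
E
```

```text
3.6 [ 0.56514818 -0.02374109  0.08915933] [-2.9178419   0.38126299  6.41558994]
```

View pics/s3.png

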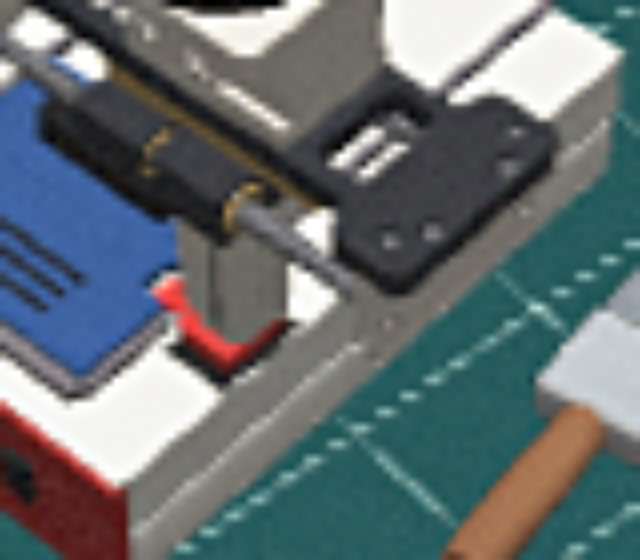

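View pics/w3.png

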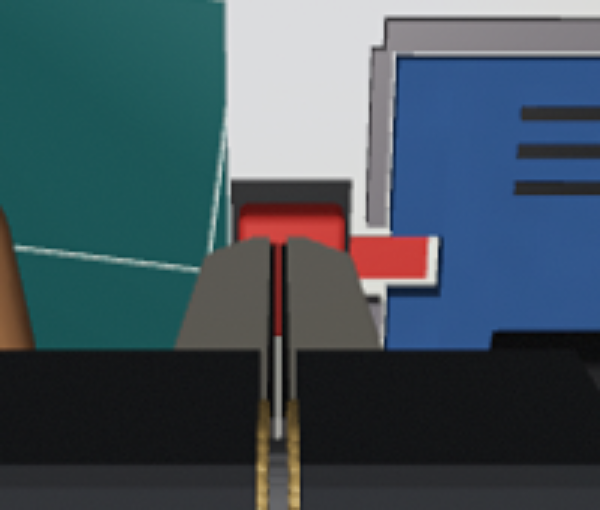

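The fingers now touch the tab, with 6.4 N upward, and the tab is moving in. I'll keep pressing to the stop.

Emit:
carry_out([
  {"xyz":[0,0,-0.15],"rot":[0,0,0]},
  {"xyz":[0,0,-0.3],"rot":[0,0,0]},
  {"xyz":[0,0,-0.4],"rot":[0,0,0]},
  {"xyz":[0,0,-0.4],"rot":[0,0,0]},
])

```text
t: 4.1
tool_pos: [0.5652, -0.0237, 0.0853]
orientation: [2.068, 2.365, 0.0]
force: [-4.1, -0.2, 7.0]
opening: 0.0005
```

Emit:
carry_out([
  {"xyz":[0,0,-0.05],"rot":[0,0,0]},
  {"xyz":[0,0,-0.1],"rot":[0,0,0]},
  {"xyz":[0,0,-0.1],"rot":[0,0,0]},
])

```text
t: 4.4
tool_pos: [0.5652, -0.0238, 0.0852]
orientation: [2.068, 2.365, 0.0]
force: [-8.6, 0.2, 15.3]
opening: 0.0005
```

The tab is at its stop: tip z is 68 mm, force rises and nothing moves. Retracting and moving behind the rib.

```bash
python3 - <<'E'
from plant import *
from h import *
v=np.load('v.npy');s=read_state()
p=s['tool_pos']
for q in([-.068,0,.13],[-.068,0,.09],[.05,0,.09]): print(np.round((ext(v,q)-p)*100,2), ext(v,q))
E
```

```text
[[-2.32  7.07  4.48]] [[0.54200507 0.0469682  0.13      ]]
[[-2.32  7.07  0.48]] [[0.54200507 0.0469682  0.09      ]]
[[9.37 8.64 0.48]] [[0.65896199 0.0626232  0.09      ]]
```

Emit:
carry_out([
  {"xyz":[0,0,2],"rot":[0,0,0]},
  {"xyz":[0,0,4.6],"rot":[0,0,0]},
  {"xyz":[-0.7,2.5,4.6],"rot":[0,0,0]},
  {"xyz":[-1.5,5,4.6],"rot":[0,0,0]},
  {"xyz":[-2.3,7.05,4.6],"rot":[0,0,0]},
  {"xyz":[-2.3,7.05,4.6],"rot":[0,0,0]},
  {"xyz":[-2.3,7.05,4.6],"rot":[0,0,0]},
])

```text
t: 5.1
tool_pos: [0.5422, 0.0468, 0.1296]
orientation: [2.066, 2.366, 0.0]
force: [-0.4, -0.1, -0.1]
opening: 0.0006
```

```bash
python3 - <<'E'
from plant import *
from h import *
v=np.load('v.npy');s=read_state()
print(s['t'],s['tool_pos'],s['force'])
print(np.round(R.from_rotvec([0,0,-v[2]]).apply(s['tool_pos']-[v[0],v[1],0]),4))
a=read_camera('side')[140:250,240:390,::-1];cv2.imwrite("pics/s4.png",cv2.resize(a,None,fx=5,fy=5))
a=read_camera('wrist')[:,:,::-1];cv2.imwrite("pics/w4.png",a)
E
```

```text
5.1 [0.54218898 0.04679468 0.12960813] [-0.4046696  -0.12413078 -0.13970134]
[-0.0678 -0.0002  0.1296]
```

View pics/s4.png

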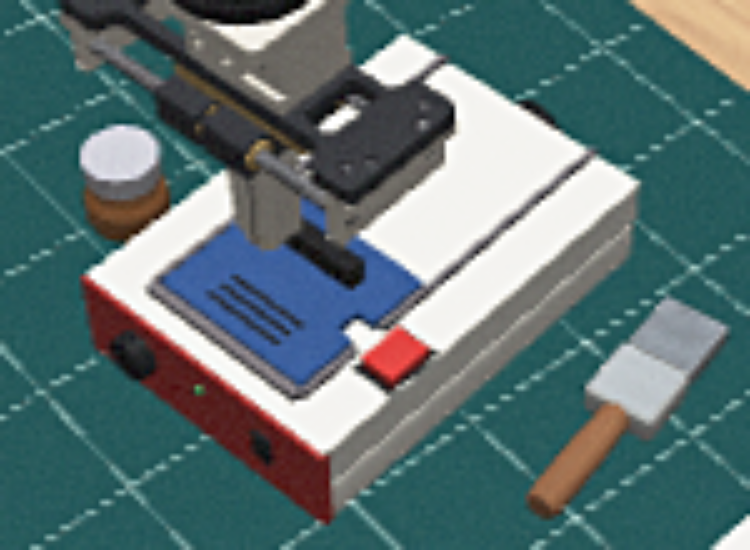

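View pics/w4.png

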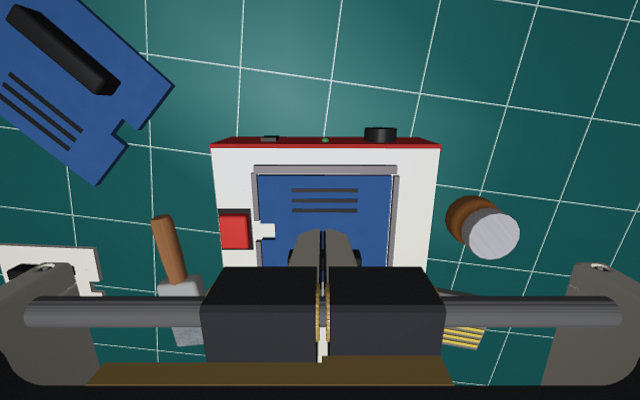

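The tab is down, its tongue is out of the notch (side crop 355,330), and the cover is still closed. The fingers are above the bare plate on the panel side of the rib. I'll go down to 7 mm above the plate.

Emit:
carry_out([
  {"xyz":[0,0,-1.5],"rot":[0,0,0]},
  {"xyz":[0,0,-3],"rot":[0,0,0]},
  {"xyz":[0,0,-3.7],"rot":[0,0,0]},
  {"xyz":[0,0,-4],"rot":[0,0,0]},
  {"xyz":[0,0,-4],"rot":[0,0,0]},
])

```text
t: 5.7
tool_pos: [0.5414, 0.0466, 0.0886]
orientation: [-2.067, -2.364, 0.002]
force: [-0.4, -0.4, 0.9]
opening: 0.0006
```

Emit:
carry_out([
  {"xyz":[0.5,0.07,0],"rot":[0,0,0]},
  {"xyz":[1.0,0.13,0],"rot":[0,0,0]},
  {"xyz":[1.5,0.2,0],"rot":[0,0,0]},
  {"xyz":[2.0,0.27,0],"rot":[0,0,0]},
  {"xyz":[2.5,0.33,0],"rot":[0,0,0]},
  {"xyz":[3.0,0.4,0],"rot":[0,0,0]},
  {"xyz":[3.5,0.47,0],"rot":[0,0,0]},
])

```text
t: 6.4
tool_pos: [0.5774, 0.0515, 0.0896]
orientation: [-2.068, -2.365, 0.0]
force: [-1.6, 0.2, 0.3]
opening: 0.0002
```

```bash
python3 - <<'E'
from plant import *
from h import *
v=np.load('v.npy');s=read_state()
print(s['t'],s['tool_pos'],s['force'])
print(np.round(R.from_rotvec([0,0,-v[2]]).apply(s['tool_pos']-[v[0],v[1],0]),4))
a=read_camera('side')[140:250,240:390,::-1];cv2.imwrite("pics/s5.png",cv2.resize(a,None,fx=5,fy=5))
E
```

```text
6.4 [0.57740504 0.05153646 0.08963339] [-1.62059503  0.18200535  0.31980977]
[-0.0323 -0.0002  0.0896]
```

View pics/s5.png

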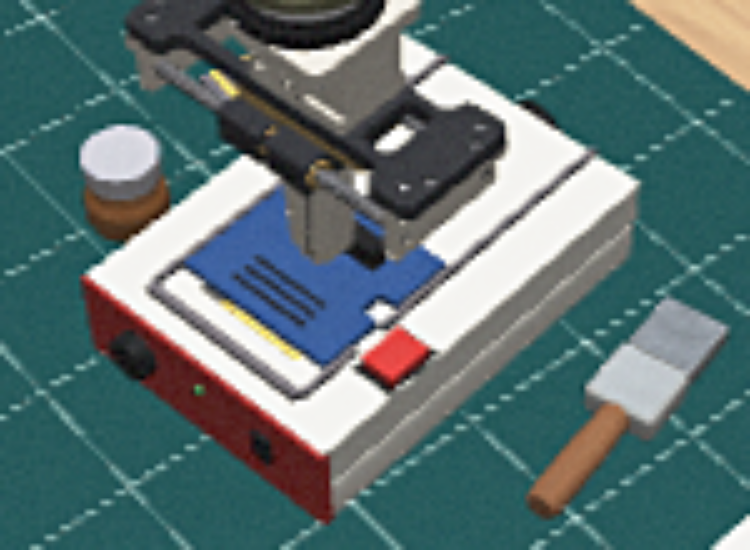

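The cover is sliding straight under 1.6 N, about 18 mm so far, and the yellow filter is starting to show. About 80 mm remain.

Emit:
carry_out([
  {"xyz":[0.8,0.1,0],"rot":[0,0,0]},
  {"xyz":[1.6,0.21,0],"rot":[0,0,0]},
  {"xyz":[2.4,0.32,0],"rot":[0,0,0]},
  {"xyz":[3.2,0.43,0],"rot":[0,0,0]},
  {"xyz":[4.0,0.53,0],"rot":[0,0,0]},
  {"xyz":[4.8,0.64,0],"rot":[0,0,0]},
  {"xyz":[5.5,0.73,0],"rot":[0,0,0]},
  {"xyz":[6.2,0.83,0],"rot":[0,0,0]},
  {"xyz":[6.7,0.9,0],"rot":[0,0,0]},
  {"xyz":[7.0,0.94,0],"rot":[0,0,0]},
])

```text
t: 7.45
tool_pos: [0.6475, 0.061, 0.0897]
orientation: [-2.068, -2.365, 0.0]
force: [-1.8, -1.0, 1.5]
opening: 0.0005
```

Emit:
carry_out([
  {"xyz":[0.3,0.04,0],"rot":[0,0,0]},
  {"xyz":[0.6,0.08,0],"rot":[0,0,0]},
  {"xyz":[0.8,0.1,0],"rot":[0,0,0]},
  {"xyz":[0.8,0.1,0],"rot":[0,0,0]},
  {"xyz":[0.8,0.1,0],"rot":[0,0,0]},
])

```text
t: 7.95
tool_pos: [0.6552, 0.0619, 0.0897]
orientation: [2.068, 2.365, 0.0]
force: [-0.4, 0.2, 0.1]
opening: 0.0004
```

```bash
python3 - <<'E'
from plant import *
from h import *
v=np.load('v.npy');s=read_state()
print(s['t'],s['tool_pos'],s['force'])
print(np.round(R.from_rotvec([0,0,-v[2]]).apply(s['tool_pos']-[v[0],v[1],0]),4))
a=read_camera('side')[140:250,240:390,::-1];cv2.imwrite("pics/s6.png",cv2.resize(a,None,fx=5,fy=5))
E
```

```text
7.95 [0.65516997 0.06188367 0.08967786] [-0.42468053  0.1566422   0.05249063]
[ 0.0461 -0.0002  0.0897]
```

View pics/s6.png

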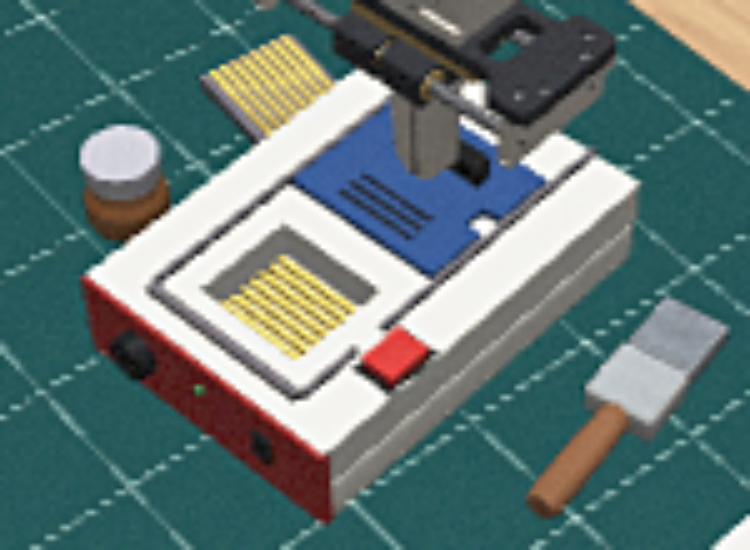

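The well is fully uncovered with clear margin. I'll back off a little and then lift away.

Emit:
carry_out([
  {"xyz":[-0.5,-0.07,0],"rot":[0,0,0]},
  {"xyz":[-1.2,-0.16,0],"rot":[0,0,0]},
  {"xyz":[-1.2,-0.16,1.5],"rot":[0,0,0]},
  {"xyz":[-1.2,-0.16,5],"rot":[0,0,0]},
  {"xyz":[-1.2,-0.16,9],"rot":[0,0,0]},
  {"xyz":[-5,3,12],"rot":[0,0,0]},
  {"xyz":[-9,6,12],"rot":[0,0,0]},
  {"xyz":[-12,10,12],"rot":[0,0,0]},
  {"xyz":[-14,14.5,12],"rot":[0,0,0]},
  {"xyz":[-16,19,12],"rot":[0,0,0]},
])

```text
t: 9.0
tool_pos: [0.496, 0.2486, 0.2116]
orientation: [2.068, 2.363, 0.003]
force: [1.1, 1.0, 0.1]
opening: 0.0002
```

Emit:
carry_out([
  {"xyz":[-2,4,0],"rot":[0,0,0]},
  {"xyz":[-4,8,0],"rot":[0,0,0]},
  {"xyz":[-6,12,0],"rot":[0,0,0]},
  {"xyz":[-6,12,0],"rot":[0,0,0]},
  {"xyz":[-6,12,0],"rot":[0,0,0]},
])

```text
t: 9.5
tool_pos: [0.4366, 0.3682, 0.2107]
orientation: [2.064, 2.367, 0.002]
force: [-0.3, -0.8, -0.1]
opening: 0.0005
```

```bash
python3 - <<'E'
from plant import *
from h import *
v=np.load('v.npy');s=read_state()
print(s['t'],s['tool_pos'],s['force'])
im=read_camera('top');cv2.imwrite("pics/t7f.png",im[:,:,::-1])
a=im[120:240,230:390,::-1];cv2.imwrite("pics/t7.png",cv2.resize(a,None,fx=5,fy=5,interpolation=cv2.INTER_CUBIC))
# blue cover: centroid region back-projected at z=.066
ct=calibration('top')
m=((im[:,:,2].astype(int)-im[:,:,0]>40)&(im[:,:,2].astype(int)-im[:,:,1]>30)).astype(np.uint8)
m[:, :270]=0; m[:,352:]=0; m=cv2.morphologyEx(m,cv2.MORPH_CLOSE,np.ones((9,9)))
pts=np.argwhere(m)[:,::-1].astype(np.float32)
r=cv2.minAreaRect(pts);b=cv2.boxPoints(r);f=200/np.tan(np.radians(ct['fov_y']/2))
for p in list(b)+[np.array(r[0])]:
    d=R.from_rotvec(ct['attitude']).apply([(p[0]-ct['cx'])/f,(p[1]-ct['cy'])/f,1]);w=ct['xyz']+d*(.066-ct['xyz'][2])/d[2]
    print(p,np.round(R.from_rotvec([0,0,-v[2]]).apply(w-[v[0],v[1],0])*1000,1))
E
```

```text
9.5 [0.43659301 0.36818624 0.21073561] [-0.27262906 -0.77050753 -0.06042026]
[284.76877 151.49712] [85.1 50.2 66. ]
[320.0867  146.06358] [ 85.2 -48.   66. ]
[324.9075  177.39885] [ -2.8 -47.9  66. ]
[289.58957 182.83238] [-2.8 49.8 66. ]
[304.83813477 164.44798279] [41.1  1.1 66. ]
```

View pics/t7.png

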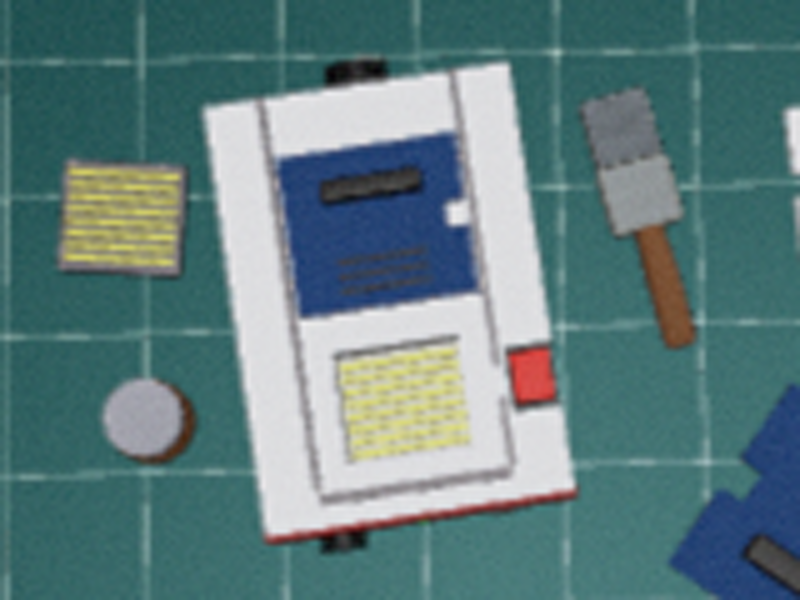

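View pics/t7f.png

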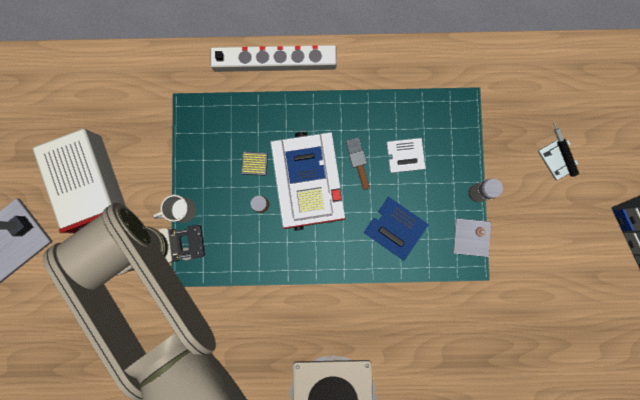

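The cover is at x ≈ +41 mm, y ≈ +1 mm and straight, the well is open, the tab is in and nothing around has moved. Handing in.

```bash
python3 - <<'E'
from plant import *
print(close_job())
E
```

```text
the job is handed in; nothing more can be done
None
```

The filter well is completely uncovered and the cover is lying between its guides on the extractor. I handed the job in shortly after 9.5 s of the 42 s allowed; handing in gives no verdict, so the result below rests on my own checks.

- **Tab:** I pressed it with the closed fingers until it stopped. Fingertip height was 68 mm, which is where fully in should be, with 15 N at the stop. The next picture showed its tongue out of the notch and the cover still closed.
- **Cover:** I pushed it by its rib with 1 to 2 N, then backed off and lifted the arm clear. The last top picture puts it at x ≈ +41 mm and y ≈ +1 mm of the extractor. That is about 96 mm of slide, straight between the guides and not over the far end.
- **Surroundings:** the tab still looks in and the bystanders look to be where they started. The arm stood clear with wrist forces under 1 N.
- **Disagreement:** the two cameras gave extractor yaws 0.012 rad apart. I used the combined fit, and nothing during the press or push suggested it was off.
- **Not measured:** I did not measure the cover's flatness separately; it looked flat in the pictures.

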